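# Heft the parts canisters and re-tip the one that is not empty

## Robot

A 6-joint arm with a two-finger parallel gripper is mounted at the origin on the work surface. World frame = base frame: x ahead of the robot, y to its left, z up, the work surface at z = 0. Lengths are in m, angles in rad, forces in N, time in s.
With the tool pointing down it reaches from about 0.35 to 0.85 m from the base axis. Payload 8.1 kg.
Tool frame: the origin (TCP) lies midway between the tips of the shut fingers; the grasp point (between the pads) lies robot.grip_depth behind it (robot.grip_depth is the distance from the TCP to the grasp point, in m); z points along the fingers, y is the line along which they close (so a half turn about z gives the same grasp; the last joint's range is limited). The gripper opens to 93 mm and grips with 3 to 60 N. Pads are 15 mm wide; open, the fingers measure 128 mm over their backs; the gripper's body (75 mm by 188 mm) begins 65 mm behind the grasp point.
Start: joints at [1.113, 0.13, 1.488, -0, 1.523, -0.085], TCP at [0.219, 0.559, 0.219] pointing down, gripper open.
Joint ranges: [-2.96, 2.96], [-0.89, 2.26], [0.02, 2.5], [-1.34, 4.48], [0, 2.73], [-2.66, 2.66]. Speed limits (rad/s): [2.39, 2.39, 2.79, 3.14, 3.14, 3.14].

## Interface

Orientations are given as a rotation vector (axis times angle).
In Python, from plant import robot gives the robot as it stands.
- The arm moves only by the tool carry_out, never from a script. Its argument "rows" is a list of rows, each a list of 6 numbers: the shift along the tool's x, y, z in m, then the turn, a rotation vector about the tool's x, y, z in degrees. A call has 1 to 12 rows; each row is the pose to reach, as a shift and turn from the pose commanded when the call began, along the tool's axes at that moment; what a row does not reach only later rows make up. A row lasts 1/8 s, in which the tool goes at most 62.5 mm and 10.7 degrees, less where a joint would pass 70% of its speed; a pose out of reach is approached as far as the arm can. A call with a gripper value outside its range is refused whole. "jaw" is the closure in counts, from 0 (fully open) to 255 (shut), set as the call begins (left out, the last holds). The fingers move at their own pace and stop on an object; "force" is the grip in N (left out, the last holds). Time passes only in rows, so rows that repeat a pose let the fingers close. It gives the time, the measured TCP pose, the force, the opening and the grip force at its end, in the units of the state.
- robot.read_state(): the state, without advancing time (a new reading comes with each control period).
- robot.read_camera(name): name is "scene" or "top" or "wrist"; returns the picture (400x640x3 uint8, red, green, blue); there is no depth.
- robot.camera_model(name): a dict with "fx", "fy", "cx", "cy" (pixels), "R" (3x3) and "t" (3): a world point X has camera coordinates R X + t; the wrist camera has in their place "mount" (4x4, takes a point from camera to tool coordinates, whose origin is the TCP and whose axes are the flange's). Camera axes: x right, y down, z forward; pixel columns grow to the right and rows downward; lengths in m; the calibration is good to about 2 mm. A picture is of the moment at which its call begins: read the wrist's pose just before it. camera_model takes no time and is no camera call.
- robot.close_job(): hands the job in; it is judged then, once.
Trained networks look in the newest picture that a camera, given by its name, has taken for a name from the list of things; names that differ only in an ending like _2 or _b are one class to them, and where a whole thing is asked for, a point or a joint stands for the part that bears it (a point fixed in the world has none). Each returns a list of dicts, best first, with "conf" (0 to 1); they miss things now and then, are a little off and sometimes report something else, mostly with a low value. They report only what shows in the picture. A call takes as long as a camera call.
- robot.outline_of(camera, target): "pixels" (400x640 bool, what is visible of it) and "pixel" ([column, row] in pixels, amid what is visible of it).
The state is a dict: "t": time; "q": joint angles; "dq": joint speeds; "joint_torque": joint torques, N m; "tool_pos": TCP position; "orientation": TCP orientation; "force": force on the tool from outside, world axes, zero at the start; "wrist_torque": the same for the moment, N m; "opening": finger opening in m; "gripper_force": force on a finger pad.
Only numpy, scipy, OpenCV 4.12 (cv2) and the standard library are available. Lean on these libraries where they do the work, as an engineer would, in place of code of your own. Each camera call takes 0.05 s, during which the arm holds its last target. There are 200 camera calls.

## Task

Both grey canisters have been emptied into the aluminium tray, but an instrument foot has hung up inside one of them. Lift a canister by its handle and hold it level and still in the air for about a second to judge by its weight whether it is the one; when you have the heavy one in hand and have felt it so, tip it steeply over the tray until the foot drops in, heft it level and still once more to be sure it is empty, and set it back upright on its own mat, lying along the mat with its mouth towards the robot as before. Never tip the empty canister, leave it standing on its own mat, and do not upset or shove the mug.

Things in the scene. Friction and masses are not known exactly. Their poses are not given: they have to be found in the camera images.
- canister_a: grey sheet-metal canister, 140 (x) x 72 (y) x 62 tall, walls 3; origin at the centre of its underside, z up. Closed but for the -x end (the mouth), which has a 3.5 sill. Black handle on the roof. 320 g (+-8 %) empty; a foot inside adds 160 to 240 g. On its mat, mouth towards the robot within 30 degrees. This one still holds the foot.
- canister_b: grey sheet-metal canister, 140 (x) x 72 (y) x 62 tall, walls 3; origin at the centre of its underside, z up. Closed but for the -x end (the mouth), which has a 3.5 sill. Black handle on the roof. 320 g (+-8 %) empty; a foot inside adds 160 to 240 g. On its mat, mouth towards the robot within 30 degrees. This one is empty.
- canister_a_handle (a point): middle of canister_a's handle, 99 above the underside over the canister's middle: a level bar along its x, 104 long, 12 thick (y), 16 high, 29 free between bar and roof, on two posts 92 apart. Grip it from above, the fingers closing across the bar (along the canister's y)
- canister_b_handle (a point): the same point on canister_b
- canister_a_mouth (a point): centre of canister_a's mouth (70 ahead of its middle along its -x, 31 above its underside)
- mat_a: black rubber mat, 190 (x) x 115 (y) x 3, lying fixed on the bench, on which canister_a stands; origin at the centre of its underside
- mat_b: the same kind of mat, fixed, on which canister_b stands
- tray: open aluminium tray, fixed, 180 (x) x 200 (y) x 50 tall, walls 4; origin at the centre of its underside. Two feet tipped out earlier lie loose in it, lower than its walls
- foot: the foot hung up in canister_a: a steel bobbin 62 long (its y) with rubber heads 28 across, origin at its middle. It lies across the canister, too long to turn in it, and rolls freely along the floor. Resting against the sill it needs the mouth end over 42 degrees down; with a run it leaves sooner, at 55 to 65 surely, and drops almost straight from the mouth's lower edge
- mug: white mug, 90 tall, 80 across, handle to one side, standing beyond the gap between the tray and a mat; origin at the centre of its underside

How it is judged:
By the outcome, as a careful person would: the job done as asked, in the order asked, and still so for the second after the job is handed in, with the robot touching nothing.
It also fails if it takes over 62 s, if anything falls off the work surface, if the arm or the gripper's body presses on something with over 40 N, if the wrist force passes 120 N, or if a joint passes its speed limit or range.

## Working session

There is one attempt and no reset: what is moved stays moved. The work goes in short steps, Python scripts to look and compute and a tool call to move; the robot and the scene stay as the last step left them, time stands still between calls to the robot, and variables do not carry over. Pictures are saved under pics/ and viewed, at most 10 in all, crops included, and the job is handed in when it is done.

Besides the shell and the picture viewer there is one more tool, called after ">>>" in YAML: its name, and indented under it one key for each argument. carry_out: Moves the arm, as the interface text tells. Its arguments: {"type":"object","properties":{"rows":{"type":"array"},"jaw":{"type":"number"},"force":{"type":"number"}},"required":["rows"]}

```bash
mkdir -p pics; ls; python3 - <<'E'
from plant import robot
import cv2,numpy as np
s=robot.read_state();print(s['t'],s['tool_pos'],s['orientation'],s['opening'],robot.grip_depth,s['force'])
for n in('top','scene'):
    im=robot.read_camera(n);cv2.imwrite(f'pics/{n}0.png',im[:,:,::-1])
    m=robot.camera_model(n);print(n,m)
    for t in('canister_a','canister_a_handle','mat_a','tray','mug','canister_a_mouth'):
        for d in robot.outline_of(n,t):
            p=d['pixels'];ys,xs=np.nonzero(p)
            r=cv2.minAreaRect(np.c_[xs,ys].astype(np.float32)) if len(xs) else None
            print(n,t,round(d['conf'],2),d['pixel'],len(xs),r)
print(robot.camera_model('wrist'))
E
```

```text
pics
0.0 [0.21827742 0.55826554 0.21757979] [-5.82175444e-01 -3.08666096e+00  2.82679412e-03] 0.0928723850338167 0.0188 [-0.19038064 -0.23811005  0.45631927]
top {'fx': 386.49890813031726, 'fy': 386.49890813031726, 'cx': 325.1430034103113, 'cy': 195.1997965088438, 'R': array([[-0.02563796, -0.99966783,  0.00263258],
       [-0.99466548,  0.02524628, -0.10001603],
       [ 0.09991635, -0.00518274, -0.99498234]]), 't': array([0.02962417, 0.5488079 , 0.87896344])}
top canister_a 0.71 [342.0, 194.9] 2050 ((339.87689208984375, 196.15078735351562), (62.440189361572266, 33.174922943115234), 79.4608154296875)
top canister_a 0.68 [447.3, 174.7] 2414 ((447.81536865234375, 171.81744384765625), (38.198486328125, 65.18865203857422), 14.931418418884277)
top canister_a_handle 0.6 [448.8, 171.8] 2446 ((448.0530700683594, 171.8077392578125), (39.09156036376953, 65.55149841308594), 15.422160148620605)
top mat_a 0.93 [421.7, 188.9] 1194 ((444.0705871582031, 175.48548889160156), (48.311744689941406, 77.55645751953125), 14.931416511535645)
top mat_a 0.83 [325.4, 220.1] 1722 ((337.65869140625, 202.6945495
[... 1811 characters left out ...]
248.66615295410156, 146.42601013183594), (35.22909164428711, 50.2805290222168), 78.9964599609375)
scene canister_a_mouth 0.59 [247.4, 148.2] 1705 ((248.65386962890625, 146.7692413330078), (35.49702072143555, 50.009613037109375), 78.69007110595703)
{'fx': 277.77940432332053, 'fy': 277.77940432332053, 'cx': 314.313411781282, 'cy': 200.6915603031302, 'mount': array([[ 2.79175279e-04, -9.65253911e-01, -2.61313623e-01,
         7.23446527e-02],
       [ 9.99999956e-01,  2.94599646e-04, -1.98542800e-05,
         9.71186395e-04],
       [ 9.61473221e-05, -2.61313606e-01,  9.65253951e-01,
        -1.65648496e-01],
       [ 0.00000000e+00,  0.00000000e+00,  0.00000000e+00,
         1.00000000e+00]])}
```

```bash
python3 - <<'E'
import cv2
im=cv2.imread('pics/top0.png')[90:270,130:530]
cv2.imwrite('pics/topc.png',cv2.resize(im,None,fx=2,fy=2,interpolation=cv2.INTER_CUBIC))
E
cat >h.py <<'E'
import numpy as np
from plant import robot
from scipy.spatial.transform import Rotation as Ro
def px2w(n,uv,z):
    m=robot.camera_model(n);d=np.array([(uv[0]-m['cx'])/m['fx'],(uv[1]-m['cy'])/m['fy'],1.])
    c=-m['R'].T@m['t'];r=m['R'].T@d
    return c+r*(z-c[2])/r[2]
def w2px(n,X):
    m=robot.camera_model(n);c=m['R']@np.asarray(X)+m['t'];return [m['cx']+m['fx']*c[0]/c[2],m['cy']+m['fy']*c[1]/c[2]]
E
python3 - <<'E'
from h import *
import cv2
for n,uv,wh,a,z in [('mat_left?',(337.66,202.69),(80.1,48.83),76.26,.003),('mat_right',(444.07,175.49),(48.3,77.56),14.93,.003),('can1',(339.88,196.15),(62.4,33.2),79.46,.062),('can2',(447.8,171.8),(38.2,65.2),14.93,.062),('tray',(198.29,203.23),(79.15,93.74),79.08,.05)]:
    c=cv2.boxPoints((uv,wh,a)); W=np.array([px2w('top',p,z)[:2] for p in c])
    e=np.diff(np.r_[W,W[:1]],axis=0)
    print(n,px2w('top',uv,z)[:2].round(3),[ (round(float(np.hypot(*v)),3),round(float(np.degrees(np.arctan2(v[1],v[0]))),1)) for v in e[:2]])
print('mug',px2w('top',(264.4,131.4),.05))
E
```

```text
mat_left? [ 0.533 -0.014] [(0.119, -77.5), (0.193, -168.3)]
mat_right [ 0.593 -0.274] [(0.192, -17.6), (0.117, -106.8)]
can1 [ 0.543 -0.017] [(0.076, -80.8), (0.141, -171.4)]
can2 [ 0.592 -0.264] [(0.151, -17.7), (0.087, -106.8)]
tray [0.536 0.305] [(0.214, -80.3), (0.183, -169.5)]
mug [0.69969222 0.15305172 0.05      ]
```

View pics/topc.png

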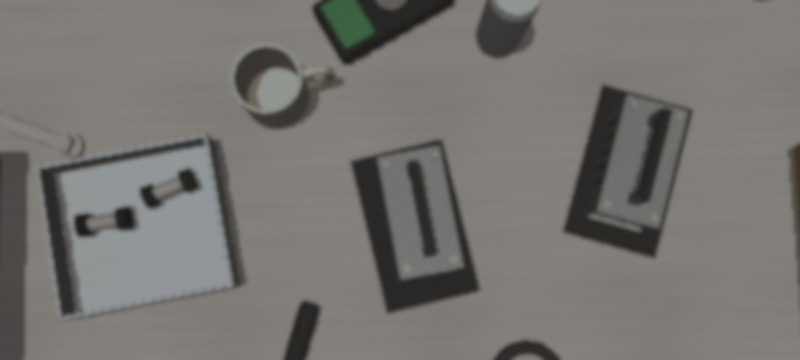

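View pics/scene0.png

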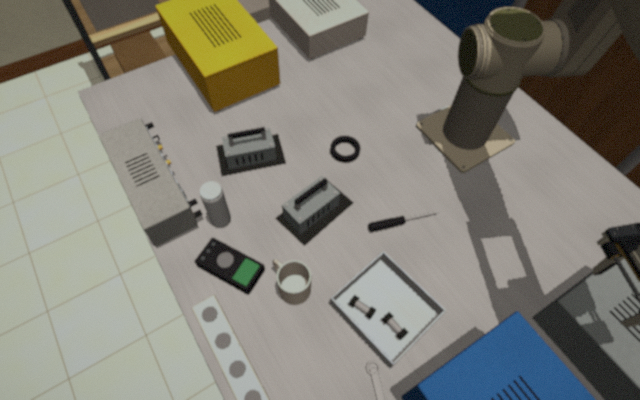

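```bash
cat >>h.py <<'E'
def pose():
    s=robot.read_state();return np.array(s['tool_pos']),Ro.from_rotvec(s['orientation'])
def goal(g,yaw,tilt=0,d=0,depth=None):
    """grasp point g, tool x heading yaw deg, tilt = mouth down deg -> shift, turn from present pose"""
    p,R=pose()
    c,s_=np.cos(np.radians(yaw)),np.sin(np.radians(yaw))
    T=Ro.from_matrix(np.array([[c,s_,0],[s_,-c,0],[0,0,-1]]).astype(float))
    T=T*Ro.from_rotvec([0,np.radians(tilt),0])
    t=np.array(g)+T.apply([0,0,robot.grip_depth])
    sh=R.inv().apply(t-p);tu=(R.inv()*T).as_rotvec(degrees=True)
    print('tcp',t.round(4),'shift',sh.round(4).tolist(),'turn',tu.round(2).tolist(),'toolx',T.apply([1,0,0]).round(2))
E
python3 - <<'E'
from h import *
for n,a,b in [('L',(345.5,216),(337,171.5)),('R',(449,190),(460,146.5))]:
    A=px2w('top',a,.108);B=px2w('top',b,.108);v=B-A
    print(n,A.round(3),B.round(3),((A+B)/2).round(3),np.hypot(*v[:2]),np.degrees(np.arctan2(v[1],v[0])))
for n,q in [('matL',[(352,160),(441,141),(478,290),(389,311)]),('matR',[(604,86),(692,108),(656,256),(564,231)]),('tray',[(41,167),(208,137),(240,287),(64,316)])]:
    W=np.array([px2w('top',(130+x/2,90+y/2),.003 if n!='tray' else .05)[:2] for x,y in q])
    print(n,W.mean(0).round(3),[round(float(np.degrees(np.arctan2(*(W[i]-W[j])[::-1]))),1) for i,j in((0,3),(1,2))],np.hypot(*(W[0]-W[3])).round(3),W.round(3).tolist())
goal([.55,-.02,.24],11)
E
```

```text
L [ 0.496 -0.026  0.108] [ 0.592 -0.011  0.108] [ 0.544 -0.018  0.108] 0.09724258577779836 9.058874165985005
R [ 0.546 -0.249  0.108] [ 0.64  -0.279  0.108] [ 0.593 -0.264  0.108] 0.09853764332609138 -17.298952009542923
matL [ 0.534 -0.014] [12.4, 11.9] 0.187 [[0.614, 0.06], [0.635, -0.048], [0.454, -0.087], [0.432, 0.02]]
matR [ 0.594 -0.275] [-18.1, -17.0] 0.186 [[0.698, -0.25], [0.668, -0.356], [0.489, -0.301], [0.522, -0.193]]
tray [0.537 0.303] [9.7, 11.7] 0.173 [[0.607, 0.415], [0.638, 0.224], [0.464, 0.188], [0.437, 0.386]]
tcp [ 0.55   -0.02    0.2212] shift [-0.5195, -0.4183, -0.0026] turn [0.0, -0.01, 147.64] toolx [0.98 0.19 0.  ]
```

>>> carry_out:
  rows:
    - [-0.51,-0.425,0.01,0,0,146]
    - [-0.51,-0.425,0.01,0,0,146]
    - [-0.51,-0.425,0.01,0,0,146]
    - [-0.51,-0.425,0.01,0,0,146]
    - [-0.51,-0.425,0.01,0,0,146]
    - [-0.51,-0.425,0.01,0,0,146]
    - [-0.51,-0.425,0.01,0,0,146]
    - [-0.51,-0.425,0.01,0,0,146]
    - [-0.51,-0.425,0.01,0,0,146]
    - [-0.51,-0.425,0.01,0,0,146]
    - [-0.51,-0.425,0.01,0,0,146]
    - [-0.51,-0.425,0.01,0,0,146]
  jaw: 0
  force: 60

```text
t: 2.2
tool_pos: [0.5394, -0.0256, 0.2083]
orientation: [3.04, 0.79, -0.001]
force: [-0.0, -0.2, -0.6]
opening: 0.0927
gripper_force: 0.0
```

```bash
python3 - <<'E'
from h import *
import cv2
s=robot.read_state();print(s['t'],s['tool_pos'],np.round(s['q'],2),s['force'])
goal([.559,-.016,.17],9)
cv2.imwrite('pics/w1.png',robot.read_camera('wrist')[:,:,::-1])
E
```

```text
2.2 [ 0.53944896 -0.02564917  0.20834423] [-0.14 -0.03  1.67 -0.    1.5   0.92] [-0.02916685 -0.20327565 -0.56372395]
tcp [ 0.559  -0.016   0.1512] shift [0.0218, 0.0011, 0.0571] turn [0.02, 0.02, 20.15] toolx [0.99 0.16 0.  ]
```

View pics/w1.png

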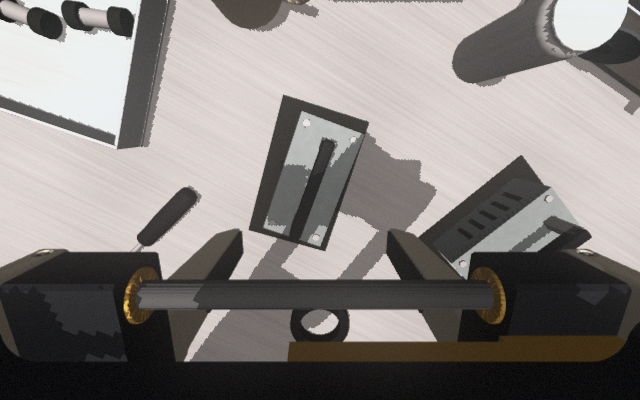

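```bash
cat >>h.py <<'E'
def wpx(uv,z):
    p,R=pose();m=robot.camera_model('wrist');M=m['mount']
    d=np.array([(uv[0]-m['cx'])/m['fx'],(uv[1]-m['cy'])/m['fy'],1.])
    c=p+R.apply(M[:3,3]);r=R.apply(M[:3,:3]@d);return c+r*(z-c[2])/r[2]
E
python3 - <<'E'
from h import *
A,B=wpx((292,236),.110),wpx((331,139),.110);v=B-A
print('bar',A,B,(A+B)/2,np.hypot(*v[:2]),np.degrees(np.arctan2(v[1],v[0])))
W=[wpx(q,.003) for q in((283,95),(369,122),(329,250),(249,230))];print(np.round(W,3))
for a,b in((A,B),):pass
E=[wpx(q,.065) for q in((300,108),(248,230))]
E
```

```text
bar [ 0.49647122 -0.02108725  0.11      ] [ 0.59967463 -0.0082749   0.11      ] [ 0.54807292 -0.01468107  0.11      ] 0.10399566912549241 7.0768641394558065
[[ 0.616  0.063  0.003]
 [ 0.64  -0.048  0.003]
 [ 0.46  -0.091  0.003]
 [ 0.432  0.024  0.003]]
```

>>> carry_out:
  rows:
    - [0.026,0,0.03,0,0,11]
    - [0.026,0,0.05,0,0,21]
    - [0.026,0,0.06,0,0,21]
    - [0.026,0,0.095,0,0,21]
    - [0.026,0,0.11,0,0,21]

```text
t: 2.88
tool_pos: [0.5602, -0.0096, 0.0972]
orientation: [-3.131, -0.247, 0.003]
force: [-0.4, 0.6, 0.1]
opening: 0.0929
gripper_force: 0.0
```

```bash
python3 - <<'E'
from h import *
import cv2
s=robot.read_state();print(s['t'],s['force'])
goal([.562,-.0135,.102],8)
cv2.imwrite('pics/w2.png',robot.read_camera('wrist')[:,:,::-1])
E
```

```text
2.875 [-0.38594917  0.5572273   0.12804918]
tcp [ 0.562  -0.0135  0.0832] shift [0.0012, 0.0041, 0.014] turn [-0.03, 0.11, 1.03] toolx [0.99 0.14 0.  ]
```

View pics/w2.png

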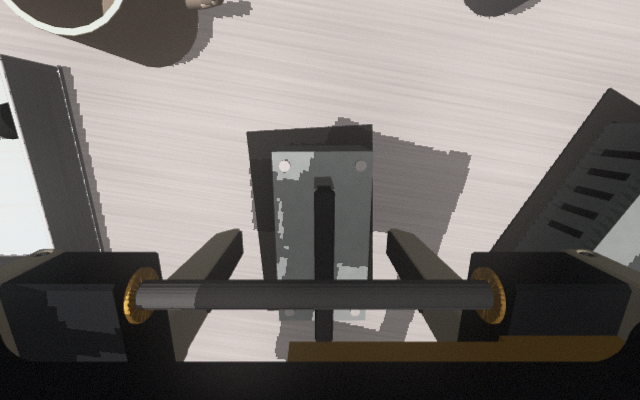

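>>> carry_out:
  rows:
    - [0.001,0.004,0.014,0,0,0.5]
    - [0.001,0.004,0.014,0,0,0.5]
    - [0.001,0.004,0.014,0,0,0.5]

```text
t: 3.3
tool_pos: [0.5635, -0.0139, 0.0855]
orientation: [3.133, 0.226, 0.002]
force: [-1.1, 0.2, 0.9]
opening: 0.0934
gripper_force: 0.0
```

>>> carry_out:
  rows:
    - [0,0,0,0,0,0]
    - [0,0,0,0,0,0]
    - [0,0,0,0,0,0]
    - [0,0,0,0,0,0]
    - [0,0,0,0,0,0]
    - [0,0,0,0,0,0]
    - [0,0,0,0,0,0]
    - [0,0,0,0,0,0]
  jaw: 255
  force: 60

```text
t: 4.3
tool_pos: [0.5629, -0.0137, 0.0846]
orientation: [3.133, 0.225, -0.0]
force: [0.3, 0.4, -0.0]
opening: 0.0176
gripper_force: 0.0
```

>>> carry_out:
  rows:
    - [0,0,0,0,0,0]
    - [0,0,0,0,0,0]
    - [0,0,0,0,0,0]

```text
t: 4.68
tool_pos: [0.5628, -0.0137, 0.0845]
orientation: [-3.133, -0.225, 0.0]
force: [1.0, -0.5, -1.5]
opening: 0.0115
gripper_force: 60.0
```

>>> carry_out:
  rows:
    - [0,0,-0.01,0,0,0]
    - [0,0,-0.025,0,0,0]
    - [0,0,-0.045,0,0,0]
    - [0,0,-0.065,0,0,0]
    - [0,0,-0.08,0,0,0]
    - [0,0,-0.08,0,0,0]
    - [0,0,-0.08,0,0,0]
    - [0,0,-0.08,0,0,0]
    - [0,0,-0.08,0,0,0]
    - [0,0,-0.08,0,0,0]

```text
t: 5.92
tool_pos: [0.5627, -0.0137, 0.1642]
orientation: [-3.133, -0.225, 0.001]
force: [0.2, -0.9, -3.8]
opening: 0.0115
gripper_force: 60.0
```

```bash
cat > heft.py <<'E'
from h import *
import cv2,sys
F=[];T=[]
for i in range(12):
    im=robot.read_camera('wrist');s=robot.read_state();F.append(s['force']);T.append(s['wrist_torque'])
print(s['t'],np.mean(F,0).round(2),np.std(F,0).round(2),np.mean(T,0).round(3),s['opening'],s['gripper_force'],np.round(s['q'],2))
cv2.imwrite(sys.argv[1],im[:,:,::-1])
E
python3 heft.py pics/h1.png
```

```text
6.525 [ 0.06  0.18 -3.31] [0.31 0.68 0.62] [-0.009  0.112 -0.005] 0.011334718471660878 59.95205819606781 [-0.12  0.06  1.66  0.    1.42  1.31]
```

View pics/h1.png

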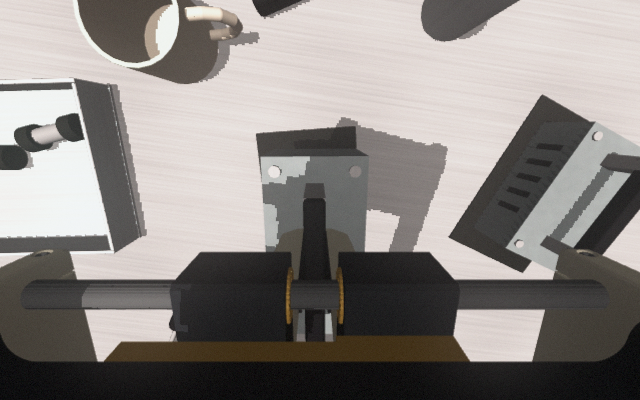

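The left canister weighs about 3.3 N, so it is the empty one; I'll put it back.

>>> carry_out:
  rows:
    - [0,0,0.03,0,0,0]
    - [0,0,0.06,0,0,0]
    - [0,0,0.072,0,0,0]
    - [0,0,0.077,0,0,0]
    - [0,0,0.08,0,0,0]
    - [0,0,0.08,0,0,0]
    - [0,0,0.08,0,0,0]

```text
t: 7.4
tool_pos: [0.5635, -0.0137, 0.0855]
orientation: [3.133, 0.225, 0.002]
force: [0.0, -1.0, -2.8]
opening: 0.0116
gripper_force: 60.0
```

>>> carry_out:
  rows:
    - [0,0,0,0,0,0]
    - [0,0,0,0,0,0]
    - [0,0,0,0,0,0]
    - [0,0,0,0,0,0]
    - [0,0,0,0,0,0]
  jaw: 0

```text
t: 8.02
tool_pos: [0.5629, -0.0137, 0.0847]
orientation: [3.133, 0.225, -0.0]
force: [-0.4, -0.5, 0.4]
opening: 0.0566
gripper_force: 0.0
```

>>> carry_out:
  rows:
    - [0,0,-0.03,0,0,0]
    - [0,0,-0.08,0,0,0]
    - [0,0,-0.12,0,0,0]

```text
t: 8.4
tool_pos: [0.5631, -0.0137, 0.2065]
orientation: [3.133, 0.225, 0.001]
force: [0.8, 0.1, 0.2]
opening: 0.087
gripper_force: 0.0
```

```bash
python3 - <<'E'
from h import *
s=robot.read_state();print(s['t'],s['tool_pos'],s['opening'])
goal([.61,-.268,.21],-17)
E
```

```text
8.4 [ 0.56305287 -0.01370144  0.20653353] 0.08704113420538724
tcp [ 0.61   -0.268   0.1912] shift [0.0101, 0.2584, 0.0154] turn [0.0, -0.05, 25.22] toolx [ 0.96 -0.29  0.  ]
```

>>> carry_out:
  rows:
    - [-0.02,0.258,0,0,0,25]
    - [-0.02,0.258,0,0,0,25]
    - [-0.02,0.258,0,0,0,25]
    - [-0.02,0.258,0,0,0,25]
    - [-0.02,0.258,0,0,0,25]
    - [-0.02,0.258,0,0,0,25]
    - [-0.02,0.258,0,0,0,25]

```text
t: 9.28
tool_pos: [0.5802, -0.2703, 0.2046]
orientation: [-3.108, 0.456, 0.0]
force: [-0.2, -0.0, -0.2]
opening: 0.0931
gripper_force: 0.0
```

```bash
python3 - <<'E'
from h import *
import cv2
s=robot.read_state();print(s['t'],s['tool_pos'],s['opening'],s['q'])
cv2.imwrite('pics/w3.png',robot.read_camera('wrist')[:,:,::-1])
E
```

```text
9.275 [ 0.58018433 -0.27032258  0.20460354] 0.0930536549221213 [-5.16365188e-01  2.44487055e-01  1.38537962e+00  4.57174003e-04
  1.51209178e+00  1.34577064e+00]
```

View pics/w3.png

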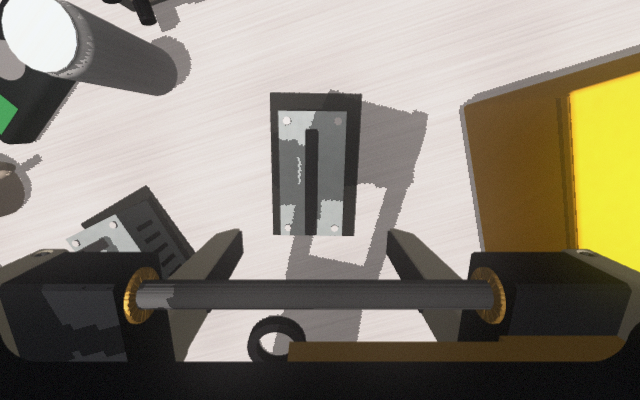

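```bash
python3 - <<'E'
from h import *
A,B=wpx((311,236),.110),wpx((311.5,129),.110);v=B-A;c=(A+B)/2;y=np.degrees(np.arctan2(v[1],v[0]))
print('bar',A,B,c,np.hypot(*v[:2]),y)
W=np.array([wpx(q,.003) for q in((270,93),(361,94),(355,236),(273,235))]);print(W.round(3),W.mean(0),[np.degrees(np.arctan2(*(W[i]-W[j])[1::-1])) for i,j in((0,3),(1,2))])
u=v/np.linalg.norm(v)
goal(c+.015*u*[1,1,0]+[0,0,-.008],y)
E
```

```text
bar [ 0.54810969 -0.25607907  0.11      ] [ 0.64774629 -0.28669558  0.11      ] [ 0.59792799 -0.27138732  0.11      ] 0.10423446591163633 -17.08123719435179
[[ 0.703 -0.248  0.003]
 [ 0.669 -0.356  0.003]
 [ 0.488 -0.302  0.003]
 [ 0.523 -0.191  0.003]] [ 0.59598974 -0.27441062  0.003     ] [np.float64(-17.751997580033006), np.float64(-16.714711884292125)]
tcp [ 0.6123 -0.2758  0.0832] shift [0.0322, -0.0038, 0.1216] turn [-0.02, -0.0, 0.41] toolx [ 0.96 -0.29  0.  ]
```

>>> carry_out:
  rows:
    - [0.035,-0.004,0.03,0,0,0.4]
    - [0.035,-0.004,0.08,0,0,0.4]
    - [0.035,-0.004,0.11,0,0,0.4]
    - [0.035,-0.004,0.121,0,0,0.4]
    - [0.035,-0.004,0.121,0,0,0.4]

```text
t: 9.95
tool_pos: [0.6147, -0.2772, 0.0838]
orientation: [-3.106, 0.467, 0.001]
force: [-0.1, -0.6, 0.2]
opening: 0.0932
gripper_force: 0.0
```

>>> carry_out:
  rows:
    - [0,0,0,0,0,0]
    - [0,0,0,0,0,0]
    - [0,0,0,0,0,0]
    - [0,0,0,0,0,0]
    - [0,0,0,0,0,0]
    - [0,0,0,0,0,0]
    - [0,0,0,0,0,0]
    - [0,0,0,0,0,0]
    - [0,0,0,0,0,0]
    - [0,0,0,0,0,0]
    - [0,0,0,0,0,0]
  jaw: 255
  force: 60

```text
t: 11.32
tool_pos: [0.6147, -0.278, 0.0835]
orientation: [-3.106, 0.469, -0.0]
force: [1.4, 0.7, -1.8]
opening: 0.0114
gripper_force: 60.0
```

>>> carry_out:
  rows:
    - [0,0,-0.01,0,0,0]
    - [0,0,-0.025,0,0,0]
    - [0,0,-0.045,0,0,0]
    - [0,0,-0.065,0,0,0]
    - [0,0,-0.08,0,0,0]
    - [0,0,-0.08,0,0,0]
    - [0,0,-0.08,0,0,0]
    - [0,0,-0.08,0,0,0]
    - [0,0,-0.08,0,0,0]
    - [0,0,-0.08,0,0,0]

```text
t: 12.58
tool_pos: [0.6145, -0.278, 0.1632]
orientation: [-3.106, 0.469, 0.001]
force: [-0.6, 0.4, -4.5]
opening: 0.0115
gripper_force: 60.0
```

```bash
python3 heft.py pics/h2.png; python3 - <<'E'
from h import *
print(pose()[0])
goal([.50,.285,.215],30)
goal([.50,.285,.215],30,60)
E
```

```text
13.175 [-0.06  0.07 -5.02] [0.48 0.57 0.49] [-0.008  0.068 -0.008] 0.011679204340329985 59.99610185623169 [-0.5   0.36  1.32 -0.    1.46  1.37]
[ 0.61466035 -0.27818202  0.16370947]
tcp [0.5    0.285  0.1962] shift [-0.2759, -0.5042, -0.0325] turn [0.0, -0.0, -47.18] toolx [0.87 0.5  0.  ]
tcp [0.5141 0.2931 0.2056] shift [-0.2648, -0.5161, -0.0419] turn [24.65, 56.44, -42.69] toolx [0.43 0.25 0.87]
```

View pics/h2.png

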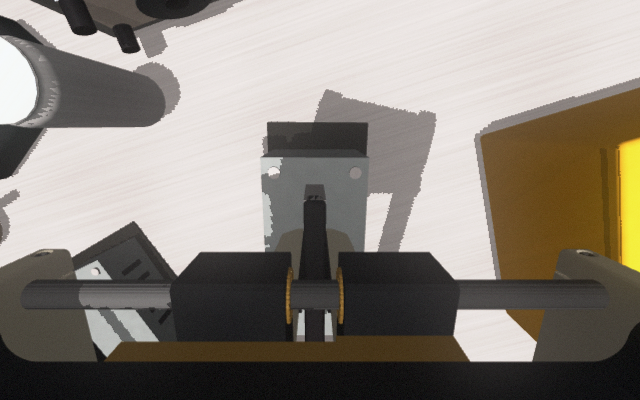

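Heavy (5.0 N) and level: this is the one. Raising it and carrying it over to the tray.

>>> carry_out:
  rows:
    - [0,0,-0.04,0,0,0]
    - [-0.01,-0.02,-0.09,0,0,-2]
    - [-0.03,-0.06,-0.11,0,0,-6]
    - [-0.055,-0.105,-0.11,0,0,-10]
    - [-0.08,-0.155,-0.11,0,0,-15]
    - [-0.11,-0.21,-0.11,0,0,-20]
    - [-0.137,-0.26,-0.11,0,0,-24]
    - [-0.163,-0.31,-0.11,0,0,-29]
    - [-0.19,-0.36,-0.11,0,0,-34]
    - [-0.217,-0.41,-0.11,0,0,-38]
    - [-0.24,-0.455,-0.11,0,0,-42]
    - [-0.257,-0.488,-0.11,0,0,-45]

```text
t: 14.68
tool_pos: [0.5124, 0.2662, 0.2739]
orientation: [-3.048, -0.76, -0.001]
force: [0.7, -0.4, -5.1]
opening: 0.0112
gripper_force: 60.0
```

>>> carry_out:
  rows:
    - [-0.01,-0.016,0.02,0,0,-2]
    - [-0.01,-0.019,0.05,0,0,-2]
    - [-0.01,-0.019,0.07,0,0,-2]
    - [-0.01,-0.019,0.075,0,0,-2]
    - [-0.01,-0.019,0.075,0,0,-2]

```text
t: 15.3
tool_pos: [0.4959, 0.2758, 0.199]
orientation: [3.036, 0.807, 0.0]
force: [0.5, -0.4, -5.0]
opening: 0.0117
gripper_force: 60.0
```

```bash
python3 - <<'E'
from h import *
s=robot.read_state();print(s['t'],s['tool_pos'],np.round(s['q'],2))
for a in(15,30,45,55,60,64):goal([.509,.285,.205],30,a)
E
```

```text
15.3 [0.49587416 0.2758152  0.19902368] [ 0.42  0.05  1.61 -0.    1.48  1.47]
tcp [0.5132 0.2874 0.1868] shift [0.0208, -0.0015, 0.0122] turn [0.03, 14.99, -0.21] toolx [0.84 0.48 0.26]
tcp [0.5171 0.2897 0.1887] shift [0.0254, -0.0015, 0.0103] turn [0.06, 29.99, -0.21] toolx [0.75 0.43 0.5 ]
tcp [0.5205 0.2916 0.1917] shift [0.0292, -0.0015, 0.0073] turn [0.09, 44.99, -0.2] toolx [0.61 0.35 0.71]
tcp [0.5223 0.2927 0.1942] shift [0.0314, -0.0015, 0.0048] turn [0.11, 54.99, -0.19] toolx [0.5  0.29 0.82]
tcp [0.5231 0.2931 0.1956] shift [0.0322, -0.0015, 0.0034] turn [0.12, 59.99, -0.19] toolx [0.43 0.25 0.87]
tcp [0.5236 0.2934 0.1968] shift [0.0329, -0.0015, 0.0023] turn [0.12, 63.99, -0.19] toolx [0.38 0.22 0.9 ]
```

>>> carry_out:
  rows:
    - [0.015,-0.001,0.005,0,6,0]
    - [0.021,-0.001,0.01,0,15,0]
    - [0.025,-0.001,0.008,0,25,0]
    - [0.028,-0.001,0.006,0,35,0]
    - [0.03,-0.001,0.004,0,45,0]
    - [0.032,-0.001,0.003,0,54,0]
    - [0.033,-0.001,0.002,0,60,0]
    - [0.033,-0.001,0.002,0,62,0]
    - [0.033,-0.001,0.002,0,62,0]
    - [0.033,-0.001,0.002,0,62,0]
    - [0.033,-0.001,0.002,0,62,0]
    - [0.033,-0.001,0.002,0,62,0]

```text
t: 16.8
tool_pos: [0.5498, 0.3077, 0.2036]
orientation: [-2.42, -0.645, -1.421]
force: [-0.1, 0.3, -3.2]
opening: 0.0115
gripper_force: 60.0
```

```bash
python3 - <<'E'
from h import *
import cv2
a=robot.read_camera('scene');b=robot.read_camera('top')
F=[]
for i in range(6): robot.read_camera('wrist');F.append(robot.read_state()['force'])
s=robot.read_state();print(s['t'],s['tool_pos'],np.round(s['q'],2),np.mean(F,0),s['opening'])
print(pose()[1].as_matrix()[:,0])
cv2.imwrite('pics/tip.png',np.hstack([cv2.resize(x,(400,400)) for x in(a[180:380,270:470],b[100:300,120:320])])[:,:,::-1])
E
```

```text
17.2 [0.54970076 0.30762495 0.20309067] [ 0.33 -0.6   2.5   0.73  0.26  0.76] [-0.0297734   0.26582573 -3.19981285] 0.01189460843106902
[0.42303445 0.24251348 0.87305731]
```

View pics/tip.png

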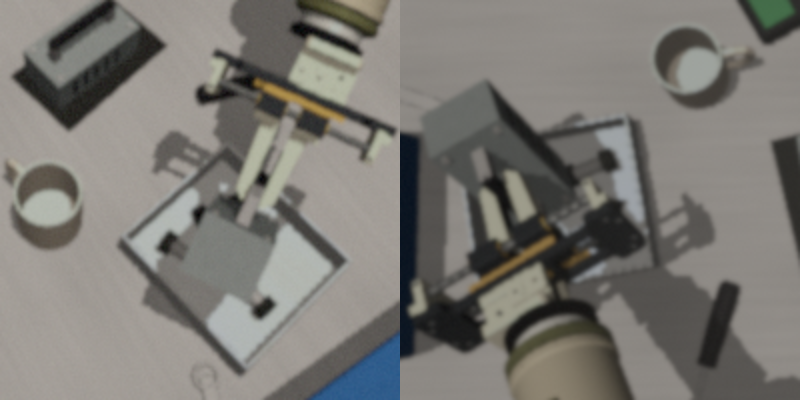

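Weight is down to 3.2 N: the foot has dropped. Levelling and hefting above the tray.

```bash
python3 - <<'E'
from h import *
print(robot.read_state()['q'][2])
for a,z in((40,.235),(20,.26),(0,.29)):goal([.52,.285,z],30,a)
E
```

```text
2.4970373742846665
tcp [0.5305 0.291  0.2206] shift [0.0031, 0.0048, -0.0303] turn [0.09, -20.82, -0.1] toolx [0.66 0.38 0.64]
tcp [0.5256 0.2882 0.2423] shift [0.0193, 0.0048, -0.0458] turn [0.07, -40.82, -0.12] toolx [0.81 0.47 0.34]
tcp [0.52   0.285  0.2712] shift [0.0414, 0.0048, -0.0655] turn [0.05, -60.82, -0.14] toolx [0.87 0.5  0.  ]
```

>>> carry_out:
  rows:
    - [0.001,0.001,-0.015,0,-10,0]
    - [0.003,0.004,-0.03,0,-20,0]
    - [0.01,0.005,-0.038,0,-30,0]
    - [0.019,0.005,-0.046,0,-40,0]
    - [0.03,0.005,-0.055,0,-50,0]
    - [0.041,0.005,-0.065,0,-58,0]
    - [0.041,0.005,-0.065,0,-60.8,0]
    - [0.041,0.005,-0.065,0,-60.8,0]
    - [0.041,0.005,-0.065,0,-60.8,0]
    - [0.041,0.005,-0.065,0,-60.8,0]

```text
t: 18.45
tool_pos: [0.52, 0.2847, 0.2709]
orientation: [-3.035, -0.809, -0.002]
force: [0.6, -0.2, -2.6]
opening: 0.0113
gripper_force: 60.0
```

```bash
python3 heft.py pics/h3.png; python3 - <<'E'
from h import *
import cv2
cv2.imwrite('pics/sc3.png',cv2.resize(robot.read_camera('scene')[100:400,200:500],(600,600),interpolation=cv2.INTER_CUBIC)[:,:,::-1])
p,R=pose();print(p,R.as_matrix()[:,0].round(3),R.as_matrix()[:,2].round(3))
E
```

```text
19.05 [ 0.11 -0.   -3.06] [0.42 0.49 0.36] [ 0.001  0.113 -0.002] 0.01112534356833643 59.9914687871933 [0.41 0.1  1.43 0.   1.61 1.46]
[0.5203652  0.28497695 0.27062991] [0.867 0.498 0.   ] [ 0.  0. -1.]
```

View pics/sc3.png

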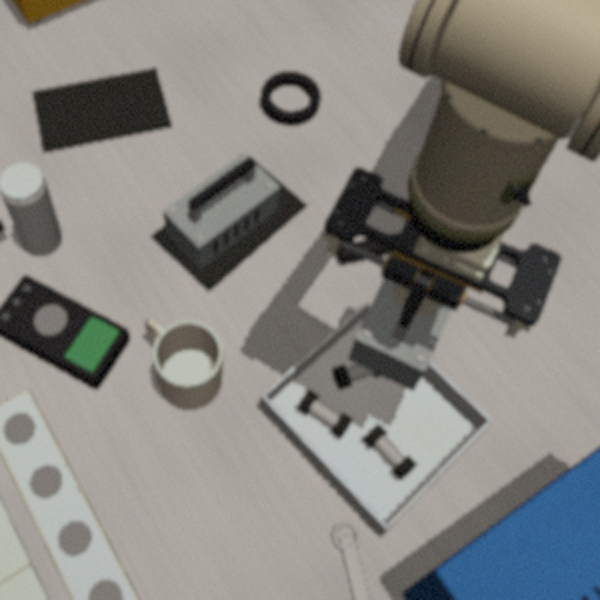

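```bash
python3 - <<'E'
from h import *
import cv2
a,b=[cv2.imread(f'pics/h{i}.png',0).astype(np.float32) for i in(2,3)]
# bar far end + roof region of held canister
for r in ((190,215,300,330),(150,180,255,375)):
    A=a[r[0]:r[1],r[2]:r[3]];best=None
    res=cv2.matchTemplate(b[r[0]-15:r[1]+15,r[2]-10:r[3]+10],A,cv2.TM_CCOEFF_NORMED);_,v,_,l=cv2.minMaxLoc(res);print(v,l[0]-10,l[1]-15)
goal([.6147,-.278,.294],-17.2)
E
```

```text
0.9711000323295593 0 1
0.5878522992134094 -3 4
tcp [ 0.6147 -0.278   0.2752] shift [-0.1985, 0.5352, -0.0048] turn [-0.03, -0.01, 47.06] toolx [ 0.96 -0.3   0.  ]
```

>>> carry_out:
  rows:
    - [0,0,0,0,0,0]
    - [0,0,0,0,0,0]
    - [0,0,0,0,0,0]
    - [0,0,0,0,0,0]

```text
t: 19.6
tool_pos: [0.5203, 0.2849, 0.2706]
orientation: [-3.035, -0.809, -0.0]
force: [0.0, 0.0, -2.8]
opening: 0.0119
gripper_force: 60.0
```

>>> carry_out:
  rows:
    - [-0.007,0.02,-0.005,0,0,2]
    - [-0.022,0.06,-0.005,0,0,5]
    - [-0.04,0.11,-0.005,0,0,10]
    - [-0.06,0.165,-0.005,0,0,15]
    - [-0.08,0.22,-0.005,0,0,19]
    - [-0.1,0.275,-0.005,0,0,24]
    - [-0.12,0.33,-0.005,0,0,29]
    - [-0.14,0.385,-0.005,0,0,34]
    - [-0.16,0.435,-0.005,0,0,38]
    - [-0.178,0.48,-0.005,0,0,42]
    - [-0.19,0.515,-0.005,0,0,45]
    - [-0.1985,0.535,-0.005,0,0,47]

```text
t: 21.1
tool_pos: [0.6139, -0.2806, 0.2753]
orientation: [-3.105, 0.475, 0.0]
force: [0.2, 0.4, -3.0]
opening: 0.0117
gripper_force: 60.0
```

>>> carry_out:
  rows:
    - [0,0,0.03,0,0,0]
    - [0,0,0.075,0,0,0]
    - [0,0,0.11,0,0,0]
    - [0,0,0.13,0,0,0]
    - [0,0,0.13,0,0,0]
    - [0,0,0.13,0,0,0]

```text
t: 21.85
tool_pos: [0.6157, -0.2783, 0.1477]
orientation: [3.106, -0.468, 0.005]
force: [-0.0, -0.3, -2.4]
opening: 0.0114
gripper_force: 60.0
```

```bash
python3 - <<'E'
from h import *
goal([.6145,-.279,.1023],-17.2)
E
```

```text
tcp [ 0.6145 -0.279   0.0835] shift [-0.0011, 0.001, 0.0642] turn [0.0, -0.17, 0.07] toolx [ 0.96 -0.3   0.  ]
```

>>> carry_out:
  rows:
    - [0,0.001,0.025,0,0,0]
    - [0,0.001,0.045,0,0,0]
    - [0,0.001,0.055,0,0,0]
    - [0,0.001,0.059,0,0,0]
    - [0,0.001,0.061,0,0,0]
    - [0,0.001,0.062,0,0,0]
    - [0,0.001,0.062,0,0,0]
    - [0,0.001,0.062,0,0,0]
    - [0,0.001,0.062,0,0,0]

```text
t: 22.98
tool_pos: [0.6148, -0.2789, 0.0851]
orientation: [-3.107, 0.468, -0.002]
force: [-3.9, 2.1, 5.7]
opening: 0.0112
gripper_force: 60.0
```

>>> carry_out:
  rows:
    - [0,0,0,0,0,0]
    - [0,0,0,0,0,0]
    - [0,0,0,0,0,0]
    - [0,0,0,0,0,0]
    - [0,0,0,0,0,0]
    - [0,0,0,0,0,0]
  jaw: 0

```text
t: 23.72
tool_pos: [0.6143, -0.2787, 0.0833]
orientation: [-3.106, 0.468, 0.0]
force: [0.5, 0.7, -0.5]
opening: 0.0669
gripper_force: 0.0
```

>>> carry_out:
  rows:
    - [0,0,-0.02,0,0,0]
    - [0,0,-0.06,0,0,0]
    - [0,0,-0.12,0,0,0]
    - [-0.06,0,-0.15,0,0,0]
    - [-0.12,0,-0.15,0,0,0]
    - [-0.15,0,-0.15,0,0,0]
    - [-0.15,0,-0.15,0,0,0]
    - [-0.15,0,-0.15,0,0,0]

```text
t: 24.72
tool_pos: [0.4717, -0.235, 0.2349]
orientation: [3.106, -0.468, 0.004]
force: [0.2, -0.8, 0.5]
opening: 0.0931
gripper_force: 0.0
```

```bash
python3 - <<'E'
from h import *
import cv2
a=robot.read_camera('scene');b=robot.read_camera('top')
print(robot.read_state()['t'])
cv2.imwrite('pics/fin.png',np.hstack([cv2.resize(a[110:350,200:440],(400,400)),cv2.resize(b[90:270,310:490],(400,400))])[:,:,::-1])
E
```

```text
24.825
```

View pics/fin.png

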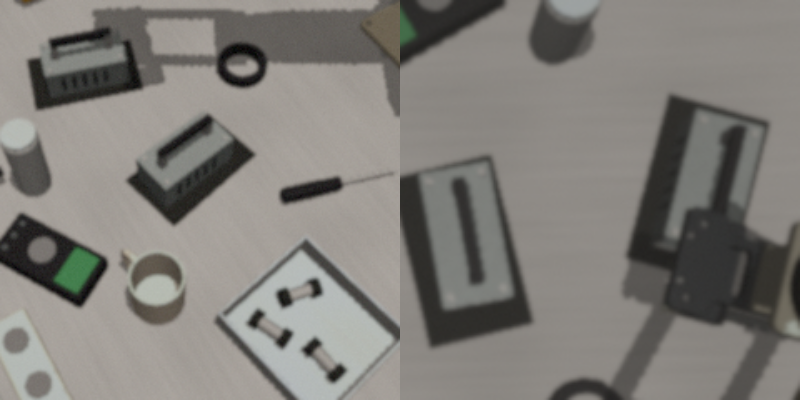

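Three feet lie in the tray, both canisters stand upright on their mats, the mug is untouched, and the arm is clear.

```bash
python3 -c "
from plant import robot
print(robot.close_job())"
```

```text
the job is handed in; nothing more can be done
None
```

The job is handed in at about 25 s: the heavy canister (5.0 N, then 3.1 N after tipping) dropped its foot into the tray and is back on its mat, the empty one (3.3 N) was only lifted level and set back on its mat, and the mug was not touched.

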